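# Stroke down the retaining leaves of a salvaged frame

## Robot

A 6-joint arm with a two-finger parallel gripper is mounted at the origin on the work surface. World frame = base frame: x ahead of the robot, y to its left, z up, the work surface at z = 0. Lengths are in m, angles in rad, forces in N, time in s.
With the tool pointing down it reaches from about 0.375 to 0.9 m from the base axis. Payload 3.1 kg.
Tool frame: the origin (TCP) lies midway between the tips of the shut fingers; the grasp point (between the pads) lies grip_point_offset behind it (grip_point_offset is the distance from the TCP to the grasp point, in m); y points along the fingers, z is the direction in which the jaws open and shut, and the axes are right-handed (so a half turn about y gives the same grasp; the last joint's range is limited). The gripper opens to 87 mm and grips with 3 to 60 N. Pads are 19 mm wide; open, the fingers measure 117 mm over their backs; the gripper's body (75 mm by 190 mm) begins 51 mm behind the grasp point.
Start: joints at [-1.304, 0.527, 1.433, -0, 1.181, -0.178], TCP at [0.269, -0.564, 0.223] pointing down, gripper open.
Joint ranges: [-3.08, 3.08], [-0.75, 2.2], [0.22, 2.44], [-1.43, 4.57], [0, 2.65], [-2.85, 2.85]. Speed limits (rad/s): [2.79, 2.79, 3.14, 3.14, 3.14, 3.14].

## Interface

Orientations are given as a unit quaternion [x, y, z, w].
In Python, from rig import * gives the robot as it stands.
- The arm moves only by the tool jog_arm, never from a script. Its argument "increments" is a list that holds one entry, the list of rows, each a list of 7 numbers: the turn, a rotation vector about the world's x, y, z in degrees, then the shift along the world's x, y, z in m, then the closure, from -1 (fully open) to 1 (shut), so that 0 is half open. In form: [[[rx, ry, rz, x, y, z, jaw], ...]]. A call has 1 to 8 rows; each row is the pose to reach, as a shift and turn from the pose measured when the call began; what a row does not reach only later rows make up. A row lasts 1/10 s, in which the tool goes at most 50 mm and 8.59 degrees, less where a joint would pass 70% of its speed; a pose out of reach is approached as far as the arm can. A call with a gripper value outside its range is refused whole. The fingers move at their own pace and stop on an object; "squeeze" is the grip in N (left out, the last holds). Time passes only in rows, so rows that repeat a pose let the fingers close. It gives the time, the measured TCP pose, the force and the opening at its end, in the units of the state.
- get_obs(): the state, without advancing time (a new reading comes with each control period).
- camera(name): name is "side" or "top" or "wrist"; returns the picture (480x640x3 uint8, red, green, blue); there is no depth.
- camera_info(name): a dict with "K" (3x3 intrinsics, pixels), "R" (3x3) and "t" (3): a world point X has camera coordinates R X + t. Camera axes: x right, y down, z forward; pixel columns grow to the right and rows downward; lengths in m; the calibration is good to about 2 mm. A picture is of the moment at which its call begins: read the wrist's pose just before it. camera_info takes no time and is no camera call; for the wrist camera it gives the pose at the moment of the call.
- hand_in(): hands the job in, once; it reports no verdict.
The state is a dict: "time": time; "q": joint angles; "joint_velocities": joint speeds; "joint_torque": joint torques, N m; "position": TCP position; "tool_rot": TCP orientation; "ft_force": force on the tool from outside, world axes, zero at the start; "moment": the same for the moment, N m; "grip_width": finger opening in m.
Only numpy, scipy, OpenCV 4.12 (cv2) and the standard library are available. Lean on these libraries where they do the work, as an engineer would, in place of code of your own. Each camera call takes 0.05 s, during which the arm holds its last target.

## Task

A picture frame saved from the flood lies face down on the bench. With the shut fingertips, stroke lightly along its rail in one pass, from the red corner, to lay all four raised metal leaves flat one after another, not lifting or straying from the row until the last leaf is down; then leave the frame clear. Do not lean hard on the frame, and do not lift or shift the backing board, the tin, the sanding block or the jar.

Things in the scene. Friction and masses are not known exactly. Their poses are not given: they have to be found in the camera images.
- frame: Dark wooden picture frame, face down, 240 x 170 mm, held fast (immovable) between two low cleats (16 mm) at its short ends. Any yaw. Origin: centre of its underside, on the bench; x along the long rails, z up. Rails 28 mm wide, top 20 mm above the bench. Red corner brace at (-x, -y), the other three bare steel. Four metal leaves along the -y rail. Over 40 N on frame or leaves is too hard.
- row_start (a point): Hinge of the first leaf (nearest the red corner), on the centre line of the leaf row (frame y = -66 mm), at the top of a leaf laid flat: 22.5 mm above the bench. Axes as the frame's: x is the stroke direction. From first leaf to last, keep the point between the finger pads within 60 mm sideways of this line and 90 mm above it.
- row_end (a point): Free end of the fourth, last leaf when it lies flat, same line and height; 158 mm from row_start along the row. A fingertip moving from row_start to here 2 to 3 mm above this height lays each leaf flat; moving the other way it would catch under the leaves.
- leaf1 (a joint): Leaf 1 from the red corner: aluminium, brass-coloured end, 26 mm long, 22 wide, 2 thick; hinged across the rail 0 mm along from row_start, rising away from the red corner; 12 mm foot, 2 mm high, before its hinge. Value in rad: 0 fully raised (40 degrees, end 17 mm above the rail), 0.7 flat, down is over 0.5; starts at 0 to 0.25. Stiff hinge (0.025 N m, 1 N at its end), stays put.
- leaf2 (a joint): Leaf 2 from the red corner: aluminium, brass-coloured end, 26 mm long, 22 wide, 2 thick; hinged across the rail 44 mm along from row_start, rising away from the red corner; 12 mm foot, 2 mm high, before its hinge. Value in rad: 0 fully raised (40 degrees, end 17 mm above the rail), 0.7 flat, down is over 0.5; starts at 0 to 0.25. Stiff hinge (0.025 N m, 1 N at its end), stays put.
- leaf3 (a joint): Leaf 3 from the red corner: aluminium, brass-coloured end, 26 mm long, 22 wide, 2 thick; hinged across the rail 88 mm along from row_start, rising away from the red corner; 12 mm foot, 2 mm high, before its hinge. Value in rad: 0 fully raised (40 degrees, end 17 mm above the rail), 0.7 flat, down is over 0.5; starts at 0 to 0.25. Stiff hinge (0.025 N m, 1 N at its end), stays put.
- leaf4 (a joint): Leaf 4 from the red corner: aluminium, brass-coloured end, 26 mm long, 22 wide, 2 thick; hinged across the rail 132 mm along from row_start, rising away from the red corner; 12 mm foot, 2 mm high, before its hinge. Value in rad: 0 fully raised (40 degrees, end 17 mm above the rail), 0.7 flat, down is over 0.5; starts at 0 to 0.25. Stiff hinge (0.025 N m, 1 N at its end), stays put.
- backing_mid (a point): Middle (half-way up) of the loose backing board, cork brown, 181 x 111 x 10 mm, lying inside the frame with its top 2 mm below the rails.
- tin_mid (a point): Middle of a low closed tin with a blue band, 54 mm across, 32 mm high, standing loose on the backing board; its top is 50 mm above the bench.
- sander_mid (a point): Middle of a loose wooden sanding block, 105 x 62 x 24 mm, on the bench.
- jar_mid (a point): Middle of a loose amber jar with a steel cap, 60 mm across, 65 mm high, on the bench.

How it is judged:
By the outcome, as a careful person would: the job done as asked, in the order asked, and still so for the second after the job is handed in, with the robot touching nothing.
It also fails if it takes over 38 s, if anything falls off the work surface, if the arm or the gripper's body presses on something with over 40 N, if the wrist force passes 120 N, or if a joint passes its speed limit or range.

## Working session

There is one attempt and no reset: what is moved stays moved. The work goes in short steps, Python scripts to look and compute and a tool call to move; the robot and the scene stay as the last step left them, time stands still between calls to the robot, and variables do not carry over. Pictures are saved under pics/ and viewed, and the job is handed in when it is done.

Besides the shell and the picture viewer there is one more tool, called after "Call:" as name([rows], argument=value, ...), one row to a line, values as JSON. jog_arm: Moves the arm, as the interface text tells. Its arguments: {"type":"object","properties":{"increments":{"type":"array","items":{"type":"array","items":{"type":"array","items":{"type":"number"}}}},"squeeze":{"type":"number"}},"required":["increments"]}

```bash
mkdir -p pics; python3 - <<'E'
from rig import *
import cv2
for n in ["top","side"]:
    im=camera(n); cv2.imwrite(f"pics/{n}0.png",im[:,:,::-1])
    print(n,camera_info(n))
o=get_obs();print(o)
try: print(grip_point_offset)
except Exception as e: print(e)
E
ls
```

```text
top {'K': array([[552.8602234 ,   0.        , 334.27078178],
       [  0.        , 552.8602234 , 232.9619861 ],
       [  0.        ,   0.        ,   1.        ]]), 'R': array([[-0.01093325, -0.99978529, -0.0176021 ],
       [-0.98617797,  0.01369158, -0.16512285],
       [ 0.1653284 ,  0.01555348, -0.98611592]]), 't': array([0.01981352, 0.58795133, 0.92891119])}
side {'K': array([[539.99888246,   0.        , 316.23209821],
       [  0.        , 539.99888246, 234.9118883 ],
       [  0.        ,   0.        ,   1.        ]]), 'R': array([[ 0.99242083, -0.12172083,  0.01688021],
       [-0.05864525, -0.58984049, -0.80538744],
       [ 0.10798906,  0.79829333, -0.59250834]]), 't': array([-0.58729414,  0.09899227,  1.05276009])}
{'time': 0.1, 'q': array([-1.30449596e+00,  5.28370566e-01,  1.43377223e+00,  1.90567194e-05,
        1.18141486e+00, -1.78535811e-01]), 'joint_velocities': array([-0.00065672, -0.00176087, -0.00325777,  0.00095817, -0.00048544,
       -0.00079821]), 'joint_torque': array([-2.04219955e-04, -4.40985024e+01, -1.77151430e+01,  6.35684305e-02,
        5.34025091e-02, -4.12647000e-05]), 'position': array([ 0.26877812, -0.56352158,  0.22167173]), 'tool_rot': array([-0.1560015 ,  0.69038312, -0.68899444,  0.155953  ]), 'ft_force': array([-0.09342526,  0.06387674, -0.22030911]), 'moment': array([-0.04806967, -0.01852282,  0.03676697]), 'grip_width': 0.08702818316456164}
0.0187
pics
```

```bash
ls -la; ls pics
```

```text
total 12
drwxr-xr-x  3 agent agent 4096 Dec  6 21:00 .
drwxr-xr-x 23 root  root  4096 Dec  6 20:59 ..
drwxr-xr-x  2 agent agent 4096 Dec  6 21:00 pics
side0.png
top0.png
```

View pics/top0.png

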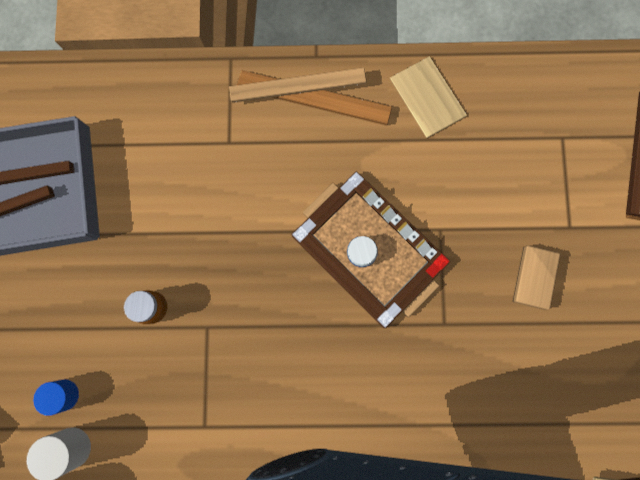

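View pics/side0.png

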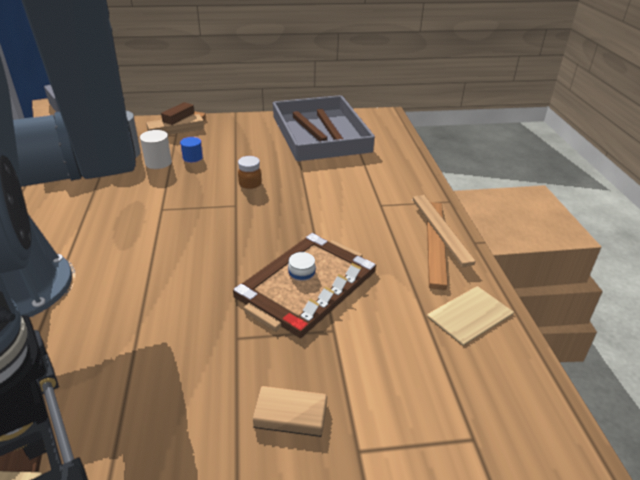

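```bash
python3 - <<'E'
import cv2
a=cv2.imread("pics/top0.png")[160:340,280:480]; cv2.imwrite("pics/top0z.png",cv2.resize(a,None,fx=3.3,fy=3.3,interpolation=cv2.INTER_CUBIC)[:600])
a=cv2.imread("pics/side0.png")[225:345,225:385]; cv2.imwrite("pics/side0z.png",cv2.resize(a,None,fx=5,fy=5,interpolation=cv2.INTER_CUBIC))
E
```

```text
(no output)
```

View pics/top0z.png

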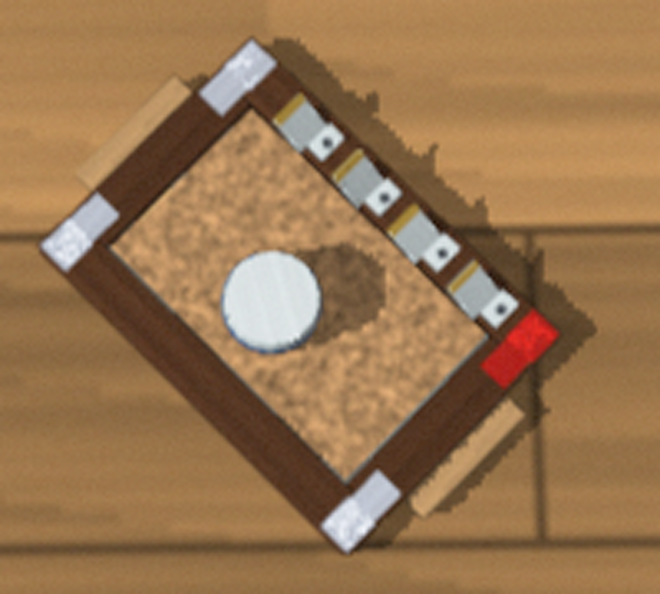

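View pics/side0z.png

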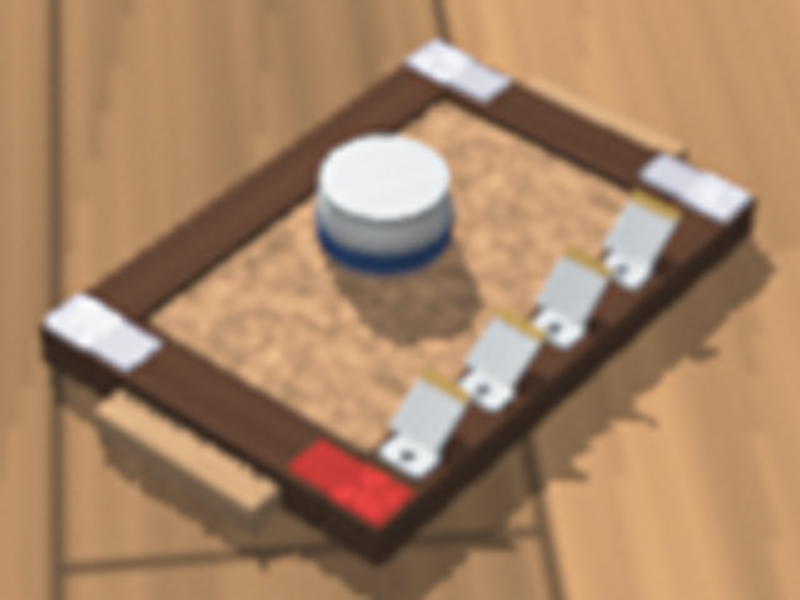

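```bash
cat > h.py <<'E'
import numpy as np
from scipy.optimize import least_squares
C=np.array([[-.12,-.085],[.12,-.085],[.12,.085],[-.12,.085]])
def proj(ci,X):
    c=X@np.array(ci["R"]).T+np.array(ci["t"]); p=c@np.array(ci["K"]).T; return p[:,:2]/p[:,2:]
def F(p,P):
    P=np.asarray(P,float);c,s=np.cos(p[2]),np.sin(p[2])
    return np.c_[p[0]+c*P[:,0]-s*P[:,1],p[1]+s*P[:,0]+c*P[:,1],P[:,2]]
def fit(obs,P,x0=(.6,-.05,.8)):
    f=lambda p:np.concatenate([(proj(ci,F(p,P))-uv).ravel() for ci,uv in obs])
    return least_squares(f,x0)
E
python3 - <<'E'
from h import *; from rig import *
P=np.c_[C,np.full(4,.020)]
ut=np.array([[560,330],[256,38],[40,245],[347,553]])/3.3+[280,160]-.35
us=np.array([[378,530],[752,203],[432,40],[42,325]])/5+[225,225]-.4
t,s=camera_info("top"),camera_info("side")
for o in ([(t,ut)],[(s,us)],[(t,ut),(s,us)]):
    r=fit(o,P); print(r.x.round(4),np.degrees(r.x[2]),r.fun.round(1))
p=r.x
print(F(p,[[-.0810,-.066,.0225],[.077,-.066,.0225]]))
E
```

```text
[ 0.5665 -0.0521  0.7725] 44.26196621707168 [ 1.7  0.8 -0.9 -1.6 -1.1 -0.4  0.3  0.9]
[ 0.5653 -0.0534  0.7761] 44.46729089887714 [ 0.1  0.8  1.3 -1.2  0.1 -0.3 -1.4 -0.1]
[ 0.5659 -0.0525  0.7739] 44.3384827025886 [ 1.9  1.  -0.8 -1.3 -0.9  0.   0.6  1.2  0.2  0.4  1.6 -1.4  0.5 -0.5
 -1.1 -0.6]
[[ 0.55412554 -0.15626806  0.0225    ]
 [ 0.66713085 -0.04584252  0.0225    ]]
```

```bash
python3 - <<'E'
from h import *; from rig import *
p=[.5659,-.0525,.7739]
ut=np.array([[500,310],[442,253],[384,197],[326,142]])/3.3+[280,160]-.35
us=np.array([[407,456],[483,389],[556,328],[627,269]])/5+[225,225]-.4
for n,u in (("top",ut),("side",us)):
    ci=camera_info(n)
    for q in u:
        r=least_squares(lambda m:(proj(ci,F(p,[[m[0],m[1],.022]]))-q).ravel(),[0,0]); print(n,r.x.round(4))
print(camera_info("wrist"))
E
```

```text
top [-0.0855 -0.0685]
top [-0.0413 -0.069 ]
top [ 0.0029 -0.0691]
top [ 0.0473 -0.0688]
side [-0.0867 -0.0701]
side [-0.0421 -0.0697]
side [ 0.0019 -0.0703]
side [ 0.0469 -0.0711]
{'K': array([[342.42195733,   0.        , 318.19642499],
       [  0.        , 342.42195733, 244.59667274],
       [  0.        ,   0.        ,   1.        ]]), 'R': array([[ 0.42907953, -0.90326617, -0.00098685],
       [-0.8707539 , -0.41392519,  0.26543094],
       [-0.24016327, -0.11303168, -0.96412937]]), 't': array([-0.62366175, -0.03104033,  0.39029418])}
```

```bash
python3 - <<'E'
from h import *; from rig import *
from scipy.spatial.transform import Rotation as R
o=get_obs(); M=R.from_quat(o["tool_rot"]).as_matrix(); print(M.round(3))
p=[.5659,-.0525,.7739]
for x in(-.14,-.11,-.08,.078,.10): print(x,F(p,[[x,-.069,.025]]).round(4))
ang=np.degrees(np.arctan2(M[1,2],M[0,2]));print("jaw dir yaw",ang, "row yaw",np.degrees(p[2]), o['position'])
E
```

```text
[[-0.903 -0.001  0.43 ]
 [-0.43   0.002 -0.903]
 [-0.    -1.    -0.002]]
-0.14 [[ 0.514  -0.1997  0.025 ]]
-0.11 [[ 0.5355 -0.1787  0.025 ]]
-0.08 [[ 0.5569 -0.1578  0.025 ]]
0.078 [[ 0.6699 -0.0473  0.025 ]]
0.1 [[ 0.6856 -0.032   0.025 ]]
jaw dir yaw -64.51315970549092 row yaw 44.34120376517441 [ 0.26877812 -0.56352158  0.22167173]
```

Call:
jog_arm([
  [[0, 0, 3, 0.025, 0.036, 0, 1], [0, 0, 6, 0.05, 0.072, 0, 1], [0, 0, 9, 0.075, 0.108, 0, 1], [0, 0, 12, 0.1, 0.144, 0, 1], [0, 0, 15, 0.125, 0.18, 0, 1], [0, 0, 18, 0.15, 0.216, 0, 1], [0, 0, 19, 0.175, 0.252, 0, 1], [0, 0, 19, 0.2, 0.288, 0, 1]],
], squeeze=10)

```text
time: 0.9
position: [0.4693, -0.2738, 0.2214]
tool_rot: [-0.268, 0.655, -0.654, 0.267]
ft_force: [-0.3, -0.5, 0.1]
grip_width: 0.0306
```

Call:
jog_arm([
  [[0, 0, 0, 0.02, 0.03, -0.005, 1], [0, 0, 0, 0.04, 0.06, -0.01, 1], [0, 0, 0, 0.056, 0.08, -0.02, 1], [0, 0, 0, 0.066, 0.095, -0.03, 1], [0, 0, 0, 0.066, 0.095, -0.03, 1], [0, 0, 0, 0.066, 0.095, -0.03, 1]],
])

```text
time: 1.5
position: [0.535, -0.1786, 0.1909]
tool_rot: [-0.269, 0.655, -0.653, 0.267]
ft_force: [-0.1, -0.0, 0.4]
grip_width: 0.0007
```

```bash
python3 - <<'E'
from rig import *; import cv2
from scipy.spatial.transform import Rotation as R
ci=camera_info("wrist"); o=get_obs();print(o['position'],o['grip_width'],o['q']);print(R.from_quat(o['tool_rot']).as_matrix().round(3))
im=camera("wrist")[:,:,::-1].copy(); cv2.imwrite("pics/w1.png",im)
import pickle; pickle.dump(ci,open("w1.pkl","wb"))
E
```

```text
[ 0.53496663 -0.17855445  0.19093374] 0.0007259810504076658 [-5.20513603e-01  4.86562916e-01  1.61817522e+00  5.51430751e-04
  1.04057073e+00  2.72327298e-01]
[[-0.713 -0.003  0.702]
 [-0.702  0.002 -0.713]
 [ 0.001 -1.    -0.004]]
```

View pics/w1.png

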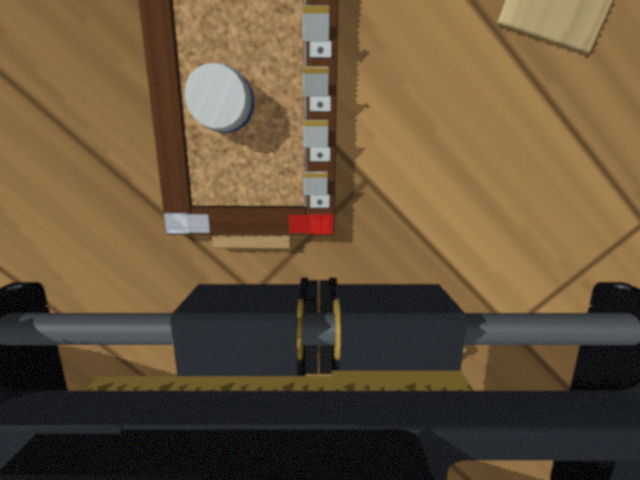

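```bash
python3 - <<'E'
from h import *; from rig import *; import pickle
ci=pickle.load(open("w1.pkl","rb"))
p=[.5659,-.0525,.7739]
print("TCPproj",proj(ci,np.array([[.535,-.1786,.1909],[.535,-.1786,.0225]])))
for q,z in [((320,201),.022),((320,154),.022),((320,103),.022),((320,49),.022),((333,234),.02),((165,234),.02)]:
    r=least_squares(lambda m:(proj(ci,F(p,[[m[0],m[1],z]]))-q).ravel(),[0,0]); print(q,r.x.round(4),F(p,[[*r.x,z]]).round(4))
E
```

```text
TCPproj [[319.11960419 297.45067341]
 [319.10406218 226.62165397]]
(320, 201) [-0.0849 -0.0694] [[ 0.5536 -0.1615  0.022 ]]
(320, 154) [-0.0409 -0.0692] [[ 0.585  -0.1306  0.022 ]]
(320, 103) [ 0.0035 -0.069 ] [[ 0.6166 -0.0994  0.022 ]]
(320, 49) [ 0.0471 -0.0689] [[ 0.6477 -0.0689  0.022 ]]
(333, 234) [-0.1183 -0.0825] [[ 0.539  -0.1942  0.02  ]]
(165, 234) [-0.1188  0.0858] [[ 0.421  -0.0742  0.02  ]]
```

Call:
jog_arm([
  [[0, 0, 0, 0, 0, -0.04, 1], [0, 0, 0, 0, 0, -0.08, 1], [0, 0, 0, 0, 0, -0.115, 1], [0, 0, 0, 0, 0, -0.14, 1], [0, 0, 0, 0, 0, -0.152, 1], [0, 0, 0, 0, 0, -0.158, 1], [0, 0, 0, 0, 0, -0.158, 1]],
])

```text
time: 2.25
position: [0.5352, -0.18, 0.0336]
tool_rot: [-0.268, 0.655, -0.654, 0.267]
ft_force: [-0.2, 0.3, 1.2]
grip_width: 0.0004
```

Call:
jog_arm([
  [[0, 0, 0, 0, 0, -0.003, 1], [0, 0, 0, 0, 0, -0.006, 1], [0, 0, 0, 0, 0, -0.008, 1], [0, 0, 0, 0, 0, -0.008, 1]],
])

```text
time: 2.65
position: [0.5353, -0.1799, 0.0258]
tool_rot: [-0.268, 0.655, -0.654, 0.267]
ft_force: [0.1, -0.9, -0.3]
grip_width: 0.0002
```

```bash
python3 - <<'E'
from rig import *; import cv2
o=get_obs();print(o['position'],o['ft_force'])
a=camera("side")[:,:,::-1][200:350,210:410]; cv2.imwrite("pics/s2.png",cv2.resize(a,None,fx=4,fy=4,interpolation=cv2.INTER_CUBIC))
E
```

```text
[ 0.53525821 -0.17992363  0.0257908 ] [ 0.08284321 -0.87853397 -0.2534222 ]
```

View pics/s2.png

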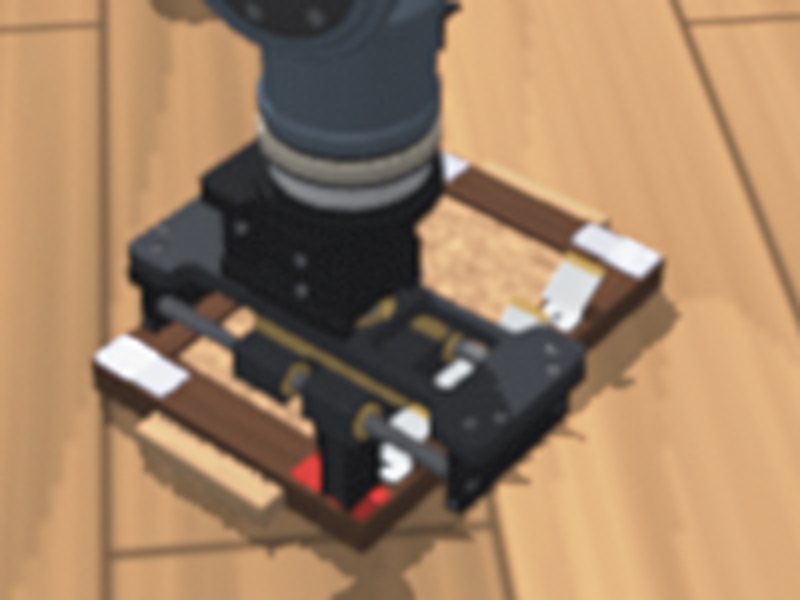

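Call:
jog_arm([
  [[0, 0, 0, 0.005, 0.005, -0.0008, 1], [0, 0, 0, 0.01, 0.01, -0.0008, 1], [0, 0, 0, 0.015, 0.015, -0.0008, 1], [0, 0, 0, 0.02, 0.02, -0.0008, 1], [0, 0, 0, 0.025, 0.025, -0.0008, 1], [0, 0, 0, 0.03, 0.03, -0.0008, 1], [0, 0, 0, 0.035, 0.035, -0.0008, 1], [0, 0, 0, 0.04, 0.0395, -0.0008, 1]],
])

```text
time: 3.5
position: [0.5758, -0.1397, 0.025]
tool_rot: [-0.268, 0.655, -0.654, 0.267]
ft_force: [-0.2, -0.5, 0.9]
grip_width: 0.0006
```

```bash
python3 - <<'E'
from rig import *; import cv2
o=get_obs();print(o['position'],o['ft_force'])
a=camera("side")[:,:,::-1][200:350,210:410]; cv2.imwrite("pics/s3.png",cv2.resize(a,None,fx=4,fy=4,interpolation=cv2.INTER_CUBIC))
E
```

```text
[ 0.57581676 -0.13973123  0.02497913] [-0.16818094 -0.49053838  0.94287711]
```

View pics/s3.png

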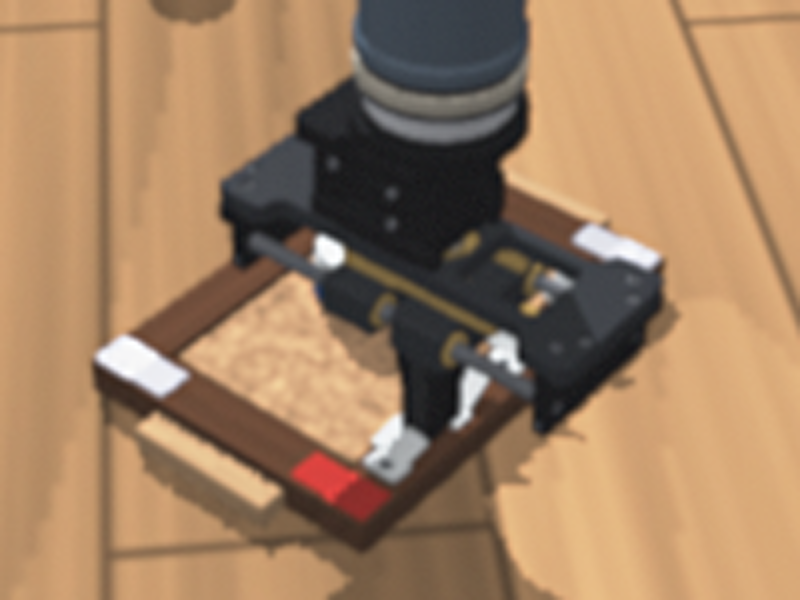

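Call:
jog_arm([
  [[0, 0, 0, 0.006, 0.006, 0, 1], [0, 0, 0, 0.012, 0.012, 0, 1], [0, 0, 0, 0.018, 0.0175, 0, 1], [0, 0, 0, 0.024, 0.0235, 0, 1], [0, 0, 0, 0.03, 0.0295, 0, 1], [0, 0, 0, 0.036, 0.0355, 0, 1], [0, 0, 0, 0.042, 0.041, 0, 1], [0, 0, 0, 0.048, 0.047, 0, 1]],
])

```text
time: 4.35
position: [0.6249, -0.092, 0.025]
tool_rot: [-0.268, 0.655, -0.654, 0.268]
ft_force: [-2.0, -0.7, 1.4]
grip_width: 0.0006
```

Call:
jog_arm([
  [[0, 0, 0, 0.0065, 0.0065, 0, 1], [0, 0, 0, 0.013, 0.013, 0, 1], [0, 0, 0, 0.0195, 0.0195, 0, 1], [0, 0, 0, 0.026, 0.026, 0, 1], [0, 0, 0, 0.0325, 0.032, 0, 1], [0, 0, 0, 0.039, 0.0385, 0, 1], [0, 0, 0, 0.0455, 0.045, 0, 1], [0, 0, 0, 0.051, 0.0505, 0, 1]],
])

```text
time: 5.15
position: [0.6767, -0.0407, 0.025]
tool_rot: [-0.268, 0.655, -0.654, 0.268]
ft_force: [-0.7, -1.8, 0.8]
grip_width: 0.0003
```

```bash
python3 - <<'E'
from rig import *; import cv2
o=get_obs();print(o['position'],o['ft_force'])
a=camera("side")[:,:,::-1][200:350,210:410]; cv2.imwrite("pics/s4.png",cv2.resize(a,None,fx=4,fy=4,interpolation=cv2.INTER_CUBIC))
E
```

```text
[ 0.67666435 -0.04067147  0.02501036] [-0.71037685 -1.75956768  0.84268567]
```

View pics/s4.png

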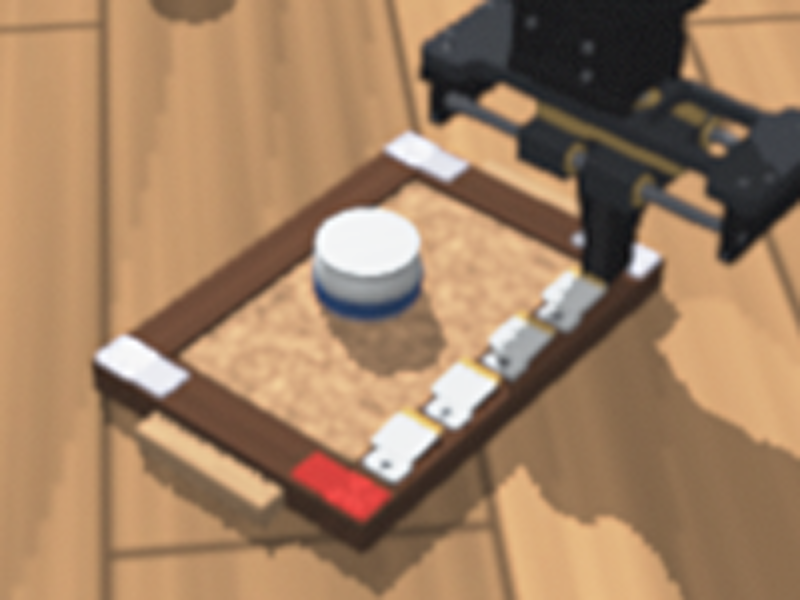

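Call:
jog_arm([
  [[0, 0, 0, 0.003, 0.003, 0.01, 1], [0, 0, 0, 0.006, 0.006, 0.04, 1], [0, 0, 0, 0.006, 0.006, 0.08, 1], [0, 0, 0, 0.0, 0.02, 0.12, 1], [0, 0, 0, -0.01, 0.05, 0.15, 1], [0, 0, 0, -0.02, 0.09, 0.17, 1], [0, 0, 0, -0.02, 0.12, 0.18, 1], [0, 0, 0, -0.02, 0.16, 0.18, 1]],
])

```text
time: 6.0
position: [0.659, 0.1208, 0.2088]
tool_rot: [0.265, -0.654, 0.655, -0.27]
ft_force: [1.0, -0.2, 0.4]
grip_width: 0.0007
```

Call:
jog_arm([
  [[0, 0, 0, 0, 0.03, 0, 1], [0, 0, 0, 0, 0.05, 0, 1], [0, 0, 0, 0, 0.05, 0, 1], [0, 0, 0, 0, 0.05, 0, 1]],
])

```text
time: 6.4
position: [0.6588, 0.1707, 0.2091]
tool_rot: [0.265, -0.654, 0.655, -0.27]
ft_force: [-0.0, -0.0, 0.2]
grip_width: 0.0
```

```bash
python3 - <<'E'
from rig import *; import cv2, numpy as np
o=get_obs();print(o['time'],o['position'],o['ft_force'])
a=camera("side")[:,:,::-1][200:350,210:410]; b=camera("top")[:,:,::-1]; cv2.imwrite("pics/top5.png",b)
cv2.imwrite("pics/s5.png",cv2.resize(a,None,fx=4,fy=4,interpolation=cv2.INTER_CUBIC))
E
```

```text
6.4 [0.65877714 0.17074859 0.20909597] [-0.0465149  -0.01784822  0.20040422]
```

View pics/s5.png

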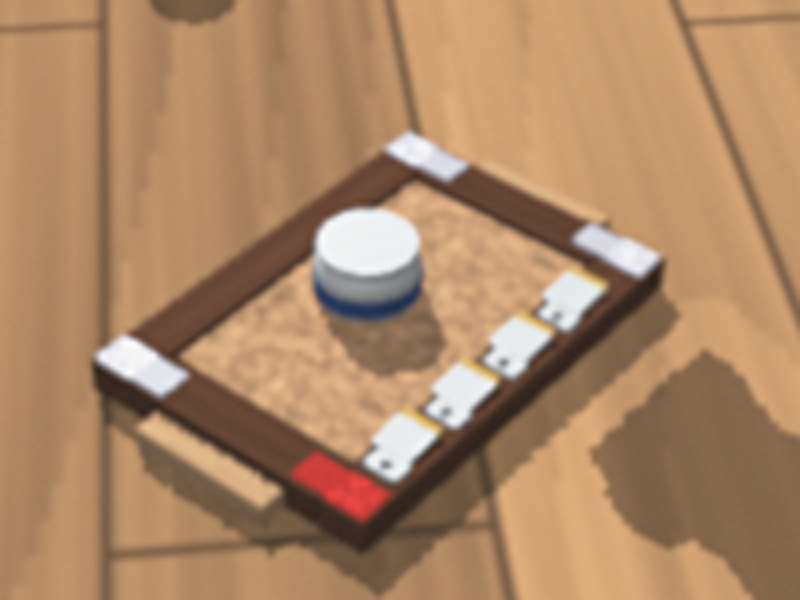

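View pics/top5.png

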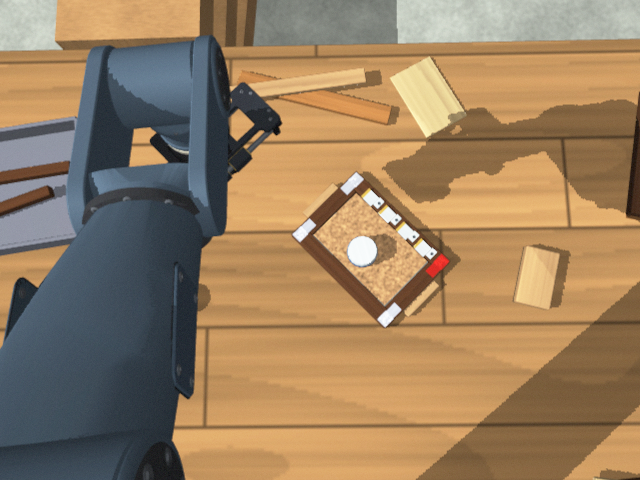

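```bash
python3 - <<'E'
from h import *; from rig import *
import cv2
ci=camera_info("side");p=[.5659,-.0525,.7739]
a=lambda z:((proj(ci,F(p,[[-.079+.044*i+.026,-.0695,z] for i in range(4)]))-[210,200]+.4)*4).round(0)
print("flat\n",a(.0225),"\n down-limit\n",a(.0275))
E
```

```text
flat
 [[431. 423.]
 [490. 373.]
 [545. 325.]
 [597. 280.]] 
 down-limit
 [[432. 415.]
 [490. 365.]
 [545. 318.]
 [597. 273.]]
```

```bash
python3 - <<'E'
from h import *; from rig import *
import cv2
im=cv2.imread("pics/s5.png")[250:500,350:620]; cv2.imwrite("pics/s5z.png",cv2.resize(im,None,fx=2.4,fy=2.4,interpolation=cv2.INTER_CUBIC))
ci=camera_info("side");p=[.5659,-.0525,.7739]
def a(x,y,z): return (((proj(ci,F(p,[[-.079+.044*i+x,y,z] for i in range(4)]))-[210,200]+.4)*4-[350,250])*2.4).round(0)
print("hole",a(-.006,-.0695,.022).tolist())
for d in (0,.1,.2,.3): print(d,"end tl",a(.026*np.cos(d),-.0585,.0225+.026*np.sin(d)).tolist(),"tr",a(.026*np.cos(d),-.0805,.0225+.026*np.sin(d)).tolist())
E
```

```text
hole [[89.0, 509.0], [234.0, 384.0], [372.0, 265.0], [502.0, 153.0]]
0 end tl [[151.0, 390.0], [291.0, 271.0], [423.0, 158.0], [549.0, 51.0]] tr [[241.0, 441.0], [380.0, 319.0], [511.0, 204.0], [636.0, 95.0]]
0.1 end tl [[150.0, 380.0], [291.0, 261.0], [423.0, 149.0], [549.0, 42.0]] tr [[241.0, 431.0], [380.0, 310.0], [512.0, 195.0], [637.0, 86.0]]
0.2 end tl [[149.0, 371.0], [290.0, 253.0], [423.0, 140.0], [549.0, 33.0]] tr [[240.0, 423.0], [379.0, 301.0], [511.0, 186.0], [636.0, 77.0]]
0.3 end tl [[147.0, 363.0], [288.0, 245.0], [422.0, 132.0], [548.0, 26.0]] tr [[238.0, 415.0], [378.0, 293.0], [510.0, 178.0], [635.0, 69.0]]
```

View pics/s5z.png

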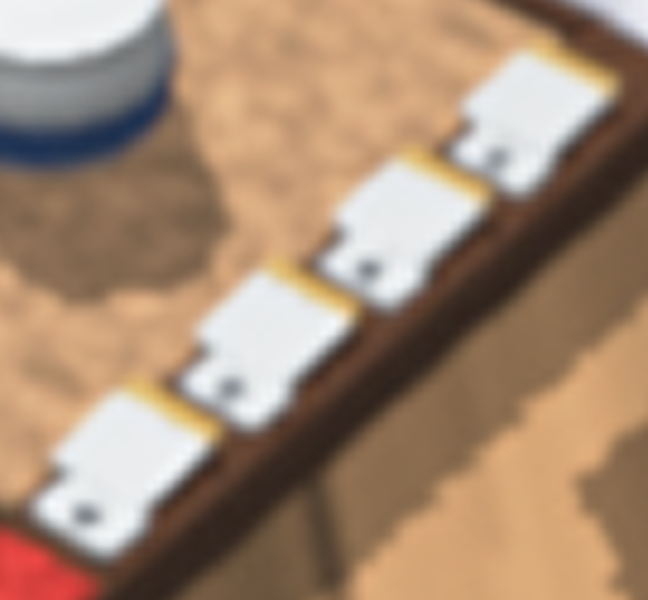

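```bash
python3 - <<'E'
from rig import *; import cv2, numpy as np
a=camera("side")[:,:,::-1]; b=cv2.imread("pics/side0.png"); cv2.imwrite("pics/side6.png",a)
t=cv2.imread("pics/top5.png");t0=cv2.imread("pics/top0.png")
for n,i0,i1,(x,y,w,h) in [("jar side",b,a,(234,152,32,40)),("tin side",b,a,(285,250,34,32)),("sander side",b,a,(250,383,80,55)),("tin top",t0,t,(344,233,36,36)),("sander top",t0,t,(508,240,60,75))]:
    r=cv2.matchTemplate(i1,i0[y:y+h,x:x+w],cv2.TM_CCOEFF_NORMED);_,v,_,l=cv2.minMaxLoc(r);print(n,round(v,3),l[0]-x,l[1]-y)
E
```

```text
jar side 1.0 0 0
tin side 1.0 0 0
sander side 1.0 0 0
tin top 0.994 0 0
sander top 0.992 0 0
```

View pics/side6.png

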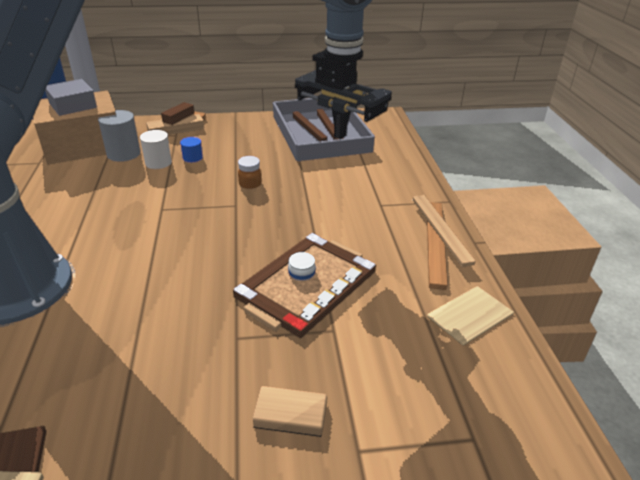

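The side view shows all four leaves flat. The jar at (250,173), the tin at (301,265) and the sanding block at (290,410) have not moved, and the gripper is in the air away from everything.

```bash
python3 - <<'E'
from rig import *
print(hand_in())
E
```

```text
the job is handed in; nothing more can be done
None
```

I stroked the shut fingertips along the row from the red corner to past the last leaf in one pass. The tip was held at 25 mm, about 2.5 mm above the flat leaves. I then lifted clear and handed the job in at about 6.5 s.

**Leaves:** all four look flat in the side and top views. From the leaf edges in the side view, I estimated leaf 1 to be about 0.1 rad short of fully flat and leaf 4 between 0 and 0.1 rad. That is well within the "down" limit. I did not work out figures for leaves 2 and 3.

**Forces:** the highest readings were about 2 N. I only read the force at the end of each move, so a brief peak in between would not show.

**Loose objects:** the tin, sanding block and jar show no movement when matched against the first pictures (jar in the side view only). I checked the backing board only by eye, and it looks undisturbed.

**Disagreement:** the leaf row measured about 3 mm farther out, at frame y = -69 mm, than the -66 mm stated. All three cameras agreed on this, so I steered by the measured row.

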